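Back off a left-hand lock knob and draw the board carrier out of its test jig

ROBOT

A 6-joint arm with a two-finger parallel gripper is mounted at the origin on a cart in front of the work surface, level with it; the furniture and walls round the work are solid. World frame = base frame: x ahead of the robot, y to its left, z up, the work surface at z = 0. Lengths are in mm, angles in rad, forces in N, time in s.
With the tool pointing down it reaches from about 350 to 975 mm from the base axis. Payload 7.1 kg.
Tool frame: the origin (TCP) lies midway between the tips of the shut fingers; the grasp point (between the pads) lies pinch_z behind it (pinch_z is the distance from the TCP to the grasp point, in mm); z points along the fingers, y is the line along which they close (so a half turn about z gives the same grasp; the last joint's range is limited). The gripper opens to 88 mm and grips with 3 to 60 N. Pads are 20 mm wide; open, the fingers measure 115 mm over their backs; the gripper's body (75 mm by 178 mm) begins 61 mm behind the grasp point.
Start: joints at [-1.267, 0.423, 1.63, -0, 1.089, -0.019], TCP at [198.282, -592.696, 193.875] pointing down, gripper open.
Joint ranges: [-3, 3], [-0.9, 2.11], [0.09, 2.58], [-1.31, 4.45], [0.11, 2.69], [-2.54, 2.54]. Speed limits (rad/s): [2.39, 2.39, 3.01, 3.14, 3.14, 3.14].

INTERFACE

Orientations are given as a rotation vector (axis times angle).
In Python, from workcell import get_obs, get_image, close_job, pinch_z gives the robot as it stands.
- The arm moves only by the tool jog_arm, never from a script. Its argument "commands" is a list of rows, each a list of 3 entries, a list of its own where there are three numbers: the gripper command: -1 is shut, 1 is fully open, values between are in proportion, then the shift along the tool's x, y, z as a fraction of full scale, then the turn, a rotation vector about the tool's x, y, z as a fraction of full scale. In form: [[gripper, [tx, ty, tz], [rx, ry, rz]], ...]. A call has 1 to 10 rows; each row shifts and turns the commanded pose from where the row before left it, along the tool's axes as they then stand; what a row does not reach is not made up. Full scale, the value 1, is 0.1 m for a shift and 45 degrees for a turn. A row lasts 1/10 s, in which the tool goes at most 50 mm and 8.59 degrees, less where a joint would pass 70% of its speed; a pose out of reach is approached as far as the arm can. A call with a number of a shift or a turn outside -1 to 1 is refused whole. A call with a gripper value outside its range is refused whole. The fingers move at their own pace and stop on an object; the grip force is fixed at half the most. Time passes only in rows, so rows that do not move let the fingers close. It gives the time, the measured TCP pose, the force, the opening and the grip force at its end, in the units of the state.
- get_obs(): the state, without advancing time (a new reading comes with each control period).
- get_image(name): name is "scene" or "top"; returns a dict with "image" (420x560x3 uint8, blue, green, red), "z_map" (420x560 float32, mm along the optical axis (not along the pixel's ray), 0 where there is no reading), "intrinsics" (3x3 intrinsics, pixels), "eye" and "orientation" of the camera in the world. Camera axes: x right, y down, z forward; pixel columns grow to the right and rows downward; lengths in mm; the calibration is good to about 2 mm. A picture is of the moment at which its call begins.
- close_job(): hands the job in; it is judged then, once.
The state is a dict: "t": time; "qpos": joint angles; "qvel": joint speeds; "joint_torque": joint torques, N m; "ee_pos": TCP position; "orientation": TCP orientation; "ft_force": force on the tool from outside, world axes, zero at the start; "moment": the same for the moment, N m; "width": finger opening in mm; "grasp_force": force on a finger pad.
Only numpy, scipy, OpenCV 4.12 (cv2) and the standard library are available. Lean on these libraries where they do the work, as an engineer would, in place of code of your own. Each camera call takes 0.05 s, during which the arm holds its last target. There are 200 camera calls.

TASK

Take the aluminium board carrier out of the black test jig. Its lock knob has a left-hand thread, so it loosens clockwise: turn it, taking a fresh hold as often as needed, until you feel it come up firm against its stop, but force it no further and never turn it hard the other way, because the brass insert tears out of the bridge easily. Then draw the carrier straight out of the front of the jig by its red tab without wedging it, lay it flat on the mat clear of the jig and let go; leave the knob backed off and the other things where they are.

Things in the scene. Friction and masses are not known exactly. Their poses are not given: they have to be found in the camera images.
- jig: Test jig fixed to the bench: dark base 95 x 100 x 6 mm, guide rails 63 mm apart (tops at 16 mm), grey bridge across (35 mm along x, 90 along y, top at 42 mm). Origin on the bench top, x to the jig's rear, z up; open front at x = -35 mm, rear end at x = +60 mm, channel floor at z = 6 mm. The upright lock screw's axis is at x = +28 mm, y = 0, mid-bridge.
- knob_grip (a point): Centre of the black fluted round lock knob above the bridge, 32 mm across, 24 mm tall; grasp across it from above, any yaw. Clockwise from above loosens and raises it 1.4 mm per rad. This point is 66 mm above the bench fully down and about 71 mm at the upper stop, 3.6 rad on; 2.7 to 3.6 rad are left at the start, so the stop must be felt. Friction about 0.12 N m; stays where left.
- screw_tip (a point): Centre of the flat lower end of the lock screw, 10 mm across, which rises with the knob. At the start it stands 2 to 3.5 mm deep in a 12 mm hole in the carrier plate and so locks it; with the knob at its stop it is 1.5 mm above the plate.
- insert (a joint): Twist in rad of the brass insert (22 mm flange under the knob) in the bridge, 0 at rest, positive clockwise from above. Yields like a 5 N m/rad spring to the torque on the knob: about 0.024 while it turns freely, rising once it is at an end stop. Firm against the stop means over 0.05 (0.25 N m) for a moment; beyond 0.14 either way (0.7 N m) it tears out. Reads with noise of 0.008.
- carrier: Loose aluminium plate 105 x 60 x 8 mm, 0.2 to 0.35 kg, with a green circuit board, lying in the jig's channel with 1.5 mm play each side. Origin on its underside's middle line, where the jig's x and y are 0 at the start; axes as the jig's; runs from x = -55 mm (front) to +50 mm. Comes out only to the front; clear of the base once its origin is past jig x = -85 mm.
- tab (a point): On the carrier's red pull tab: 20 mm along x, 10 mm thick along y, rising from the plate to 46 mm above its underside. This point is 34 mm above the underside, at carrier x = -44 mm, y = 0. Grasp the tab across its 10 mm, from above.
- flux_jar: Small cream jar, 35 mm across and 30 mm tall, bystander, origin under its centre.
- kapton: Roll of amber tape lying flat, 58 mm across and 12 mm high, bystander, origin under its centre.
- paste_jar: Small white jar, 41 mm across and 22 mm tall, bystander, origin under its centre.
- blue_tape: Roll of blue tape lying flat, 66 mm across and 19 mm high, bystander, origin under its centre.
Things that resemble listed ones, but are neither listed nor needed, are in the scene too. There is more than one size of the carrier; the one meant has the size given above.

How it is judged (in metres and radians):
On the way, in this order (a step that is already met when the one before it is completed fails the run):
1. the knob is turned clockwise firmly against its upper stop (0.25 N m, far more than its friction) (value of joint insert above 0.05 rad and z of knob_grip in the frame of jig above 0.07 m), for 0.15 s.
2. the carrier is drawn out of the front of the jig (x of carrier in the frame of jig below -0.085 m and angle between carrier's own z axis and vertical below 0.35 rad), for 0.1 s.
At the end, for the whole second after the job is handed in: The knob is still backed off (its centre over 70 mm above the bench, within 1 mm of its height at the stop); the carrier lies flat on the mat (within 3 mm and 0.06 rad), at rest, out of the front of the jig (jig x below -0.085) and not touching it (z of knob_grip in the frame of jig above 0.07 m and x of carrier in the frame of jig below -0.085 m and height (world z) of carrier between -0.003 and 0.003 m and angle between carrier's own z axis and vertical below 0.06 rad and contact force between carrier and jig below 0.1 N and linear speed of carrier below 0.02 m/s).
It fails at once if the brass insert is twisted more than 0.14 rad (0.7 N m) either way (value of joint insert above 0.14 rad or value of joint insert below -0.14 rad).
It fails at once if the carrier is wedged or pulled against the jig or its lock screw with more than 25 N (contact force between carrier and jig above 25 N).
It fails at once if a bystander is moved by more than 20 mm (distance of any of flux_jar, kapton, paste_jar, blue_tape from where it was at the start of the episode above 0.02 m).
It also fails if it takes over 64 s, if anything falls off the work surface, if the arm or the gripper's body presses on something with over 40 N, if the wrist force passes 120 N, or if a joint passes its speed limit or range.

## Working session

There is one attempt and no reset: what is moved stays moved. The work goes in short steps, Python scripts to look and compute and a tool call to move; the robot and the scene stay as the last step left them, time stands still between calls to the robot, and variables do not carry over. Pictures are saved under pics/ and viewed, at most 10 in all, crops included, and the job is handed in when it is done.

Besides the shell and the picture viewer there is one more tool, called after "Call:" by a JSON object that holds its "op" and its "data", one argument or row to a line. jog_arm: Moves the arm, as the interface text tells. Its arguments: {"type":"object","properties":{"commands":{"type":"array","items":{"type":"array"}}},"required":["commands"]}

```bash
mkdir -p pics; cat > h.py <<'E'
import numpy as np, cv2
from workcell import *
from scipy.spatial.transform import Rotation as R
def cam(n):
    d=get_image(n); K=np.array(d["intrinsics"]); o=np.array(d["orientation"],float)
    M=o if o.shape==(3,3) else R.from_rotvec(o).as_matrix()
    z=d["z_map"]; v,u=np.mgrid[:z.shape[0],:z.shape[1]]
    P=np.stack([(u-K[0,2])/K[0,0]*z,(v-K[1,2])/K[1,1]*z,z],-1)@M.T+np.array(d["eye"])
    P[z==0]=np.nan
    return d["image"],P,d
E
python3 - <<'E'
from h import *
for n in("top","scene"):
    im,P,d=cam(n); cv2.imwrite(f"pics/{n}0.png",im); np.save(n+"0.npy",P); print(n,d["eye"],d["orientation"])
print(get_obs(),pinch_z() if callable(pinch_z) else pinch_z)
E
```

```text
top [ 409.44717111 -138.27188277 1254.34632864] [-2.14883576  2.13739626 -0.12894557]
scene [ 29.97186606 389.777075   665.48113721] [-0.98356599  2.36609799 -1.16572205]
{'t': 0.1, 'qpos': array([-1.26700825e+00,  4.23718880e-01,  1.63058418e+00,  2.81637759e-05,
        1.08857741e+00, -1.90201966e-02]), 'qvel': array([ 0.00058941, -0.00127497, -0.00153364,  0.00095256, -0.00156858,
        0.0006513 ]), 'joint_torque': array([-1.00844783e-03, -5.45611739e+01, -2.74325627e+01,  6.44583511e-02,
        1.88146537e-02, -5.23202550e-05]), 'ee_pos': array([ 198.13584855, -592.21969259,  193.21943066]), 'orientation': array([-3.09950172e+00, -5.04641589e-01,  2.48170162e-04]), 'ft_force': array([-0.40106582, -0.15657146,  0.91506563]), 'moment': array([ 0.02842051,  0.02020521, -0.00869412]), 'grasp_force': 0.0, 'width': 87.45957699456065} 18.700000000000003
```

View pics/top0.png

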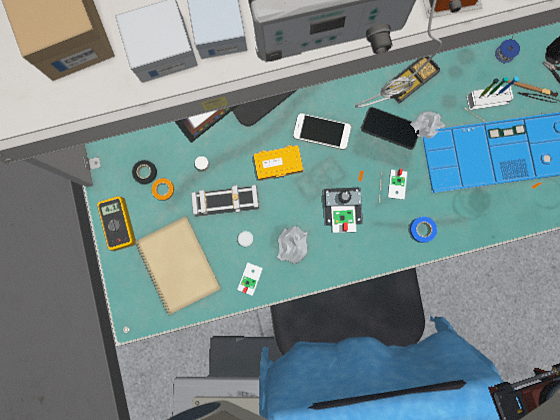

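View pics/scene0.png

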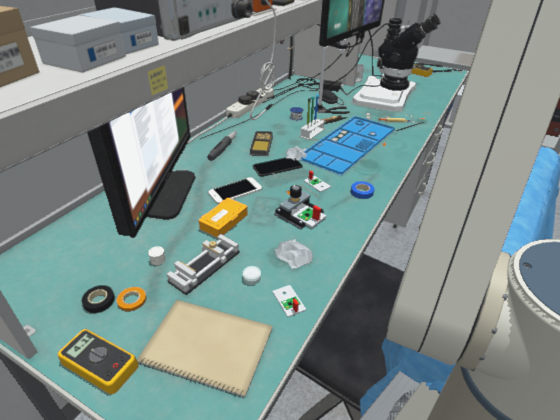

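The top view shows the jig at about (343,208), with the knob at (344,197), the carrier board at (344,217) and the red tab at (345,231), so its front faces the bottom of the image. The lookalike carriers are at (250,280) and (398,183). Next I'll measure with depth.

```bash
python3 - <<'E'
from h import *
P=np.load("top0.npy"); im=cv2.imread("pics/top0.png")
for u,v in [(344,197),(344,217),(345,231),(328,190),(360,190),(423,230),(380,230),(300,245),(246,239),(280,160),(300,300),(300,330),(150,70),(100,330),(350,50),(300,100)]: print((u,v),P[v,u].round())
X=P[185:245,318:368].reshape(-1,3); c=im[185:245,318:368].reshape(-1,3).astype(int)
k=X[(X[:,2]>70)&(X[:,2]<90)]; print("knob",len(k),k.mean(0),np.ptp(k,axis=0))
r=(c[:,2]>130)&(c[:,1]<70)&(c[:,0]<70); q=X[r]; print("tab",len(q),np.nanmedian(q,0),np.nanmin(q,0),np.nanmax(q,0)); q=q[q[:,2]>38];print(len(q),q.mean(0))
b=X[(X[:,2]>34)&(X[:,2]<50)&~r]; print("bridge",len(b),cv2.minAreaRect(b[:,:2].astype(np.float32)))
pl=X[(X[:,2]>10)&(X[:,2]<22)]; print("rails/carrier",cv2.minAreaRect(pl[:,:2].astype(np.float32)))
S=np.load("scene0.npy"); ims=cv2.imread("pics/scene0.png")
X=S[180:235,270:330].reshape(-1,3); c=ims[180:235,270:330].reshape(-1,3).astype(int)
k=X[(X[:,2]>74)&(X[:,2]<90)]; print("scene knob",len(k),k.mean(0),np.ptp(k,axis=0))
r=(c[:,2]>130)&(c[:,1]<70)&(c[:,0]<70); q=X[r]; print("tab",len(q),np.nanmedian(q,0),np.nanmax(q,0))
w=cv2.resize(im[170:260,290:390],None,fx=7,fy=6.6,interpolation=cv2.INTER_CUBIC)
s=cv2.resize(ims[165:255,250:350],None,fx=7,fy=6.6,interpolation=cv2.INTER_CUBIC)
cv2.imwrite("pics/crop.png",cv2.resize(np.hstack([w,s]),(800,360)))
E
```

```text
(344, 197) [ 598. -266.   84.]
(344, 217) [ 557. -274.   15.]
(345, 231) [ 519. -274.   31.]
(328, 190) [ 628. -232.   17.]
(360, 190) [ 629. -317.   10.]
(423, 230) [ 526. -479.    3.]
(380, 230) [ 525. -368.    3.]
(300, 245) [ 484. -160.   24.]
(246, 239) [498. -22.  25.]
(280, 160) [ 702. -108.   39.]
(300, 300) [ 333. -164. -227.]
(300, 330) [ 244. -165. -226.]
(150, 70) [754. 105. 474.]
(100, 330) [ 191.  604. -651.]
(350, 50) [ 809. -242.  434.]
(300, 100) [ 878. -160.   -1.]
knob 123 [ 600.51080801 -267.93246176   79.78221513] [30.43180679 29.11538949 16.5264646 ]
tab 11 [ 532.60262858 -271.78295661   52.71883684] [ 519.76260722 -274.33899491   50.28294079] [ 537.65024103 -268.74674267   55.69201732]
11 [ 529.54213601 -271.79593763   53.18366115]
bridge 352 ((569.174072265625, -270.0716552734375), (96.24501037597656, 90.17605590820312), 2.638984203338623)
rails/carrier ((563.368896484375, -268.1028137207031), (142.6713409423828, 120.98158264160156), 7.162023067474365)
scene knob 71 [ 599.70108343 -265.3862887    77.55971302] [30.04257693 29.41552531  6.77316678]
tab 18 [ 529.45859553 -268.20621605   50.3717957 ] [ 539.08187407 -264.68169215   53.25018021]
```

View pics/crop.png

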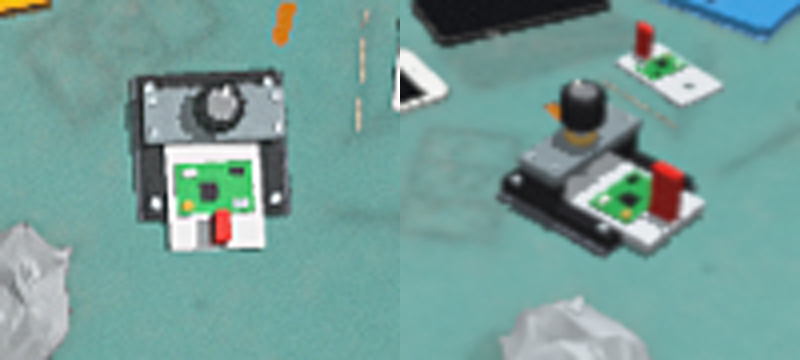

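Call:
{"op": "jog_arm", "data": {
  "commands": [
    [1, [0.32, -0.12, 0], [0, 0, 0]],
    [1, [0.32, -0.12, 0], [0, 0, 0]],
    [1, [0.32, -0.12, 0], [0, 0, 0]],
    [1, [0.32, -0.12, 0], [0, 0, 0]],
    [1, [0.32, -0.12, 0], [0, 0, 0]],
    [1, [0.32, -0.12, 0], [0, 0, 0]],
    [1, [0.32, -0.12, 0], [0, 0, 0]],
    [1, [0.32, -0.12, 0], [0, 0, 0]],
    [1, [0.32, -0.12, 0], [0, 0, 0]],
    [1, [0.32, -0.12, 0], [0, 0, 0]]
  ]
}}

```text
t: 1.1
ee_pos: [464.4, -376.2, 193.5]
orientation: [-3.1, -0.505, 0.001]
ft_force: [0.0, 0.1, -0.1]
width: 87.7
grasp_force: 0.0
```

Call:
{"op": "jog_arm", "data": {
  "commands": [
    [1, [0.32, -0.12, 0], [0, 0, 0]],
    [1, [0.32, -0.12, 0], [0, 0, 0]],
    [1, [0.32, -0.12, 0], [0, 0, 0]],
    [1, [0.32, -0.12, 0], [0, 0, 0]],
    [1, [0.32, -0.12, 0], [0, 0, 0]],
    [1, [0, 0, 0], [0, 0, -0.19]],
    [1, [0, 0, 0], [0, 0, -0.19]],
    [1, [0, 0, 0], [0, 0, -0.19]],
    [1, [0, 0, 0], [0, 0, -0.19]],
    [1, [0, 0, 0], [0, 0, -0.19]]
  ]
}}

```text
t: 2.1
ee_pos: [596.1, -269.5, 193.4]
orientation: [-2.698, -1.608, 0.001]
ft_force: [-0.7, 1.4, -0.2]
width: 87.7
grasp_force: 0.0
```

Call:
{"op": "jog_arm", "data": {
  "commands": [
    [1, [0, 0, 0], [0, 0, -0.19]],
    [1, [0, 0, 0], [0, 0, -0.19]],
    [1, [0, 0, 0], [0, 0, -0.19]],
    [1, [0, 0, 0], [0, 0, -0.19]],
    [1, [0, 0, 0], [0, 0, -0.19]],
    [1, [0, 0, 0], [0, 0, -0.19]],
    [1, [0, 0, 0], [0, 0, -0.19]],
    [1, [0, 0, 0], [0, 0, -0.19]],
    [1, [0, 0, 0], [0, 0, -0.19]],
    [1, [0, 0, 0], [0, 0, -0.19]]
  ]
}}

```text
t: 3.1
ee_pos: [596.1, -269.6, 193.4]
orientation: [-0.889, -3.012, -0.0]
ft_force: [-0.4, 0.1, 0.2]
width: 87.9
grasp_force: 0.0
```

Call:
{"op": "jog_arm", "data": {
  "commands": [
    [1, [0, 0, 0], [0, 0, -0.19]],
    [1, [0, 0, 0], [0, 0, -0.19]],
    [1, [0, 0, 0], [0, 0, -0.19]],
    [1, [0, 0, 0], [0, 0, -0.19]],
    [1, [0, 0, 0], [0, 0, -0.19]],
    [1, [0, 0, 0], [0, 0, -0.1]],
    [1, [0, 0, 0], [0, 0, 0]]
  ]
}}

```text
t: 3.8
ee_pos: [596.1, -269.6, 193.4]
orientation: [0.383, -3.117, -0.001]
ft_force: [-0.5, -0.5, -0.5]
width: 87.7
grasp_force: 0.0
```

```bash
cat >> h.py <<'E'
def st():
    o=get_obs(); M=R.from_rotvec(o["orientation"]).as_matrix()
    print("t%.1f"%o["t"],"p",o["ee_pos"].round(1),"yawx %.3f"%np.arctan2(M[1,0],M[0,0]),"z",M[:,2].round(3),"q",o["qpos"].round(2),"F",o["ft_force"].round(1),"M",o["moment"].round(3),"w",round(o["width"],1),round(o["grasp_force"],1))
    return o,M
def tool(x,y,z):
    o,M=st(); print("shift tool",(M.T@(np.array([x,y,z])-o["ee_pos"])).round(1))
E
python3 - <<'E'
from h import *
tool(600.2,-267,49.5)
P=np.load("top0.npy")
X=P[185:245,318:368].reshape(-1,3)
b=X[(X[:,2]>37)&(X[:,2]<46)&(X[:,0]>575)]; r=cv2.minAreaRect(b[:,:2].astype(np.float32)); print(len(b),r)
S=np.load("scene0.npy")
X=S[150:255,250:350].reshape(-1,3)
b=X[(X[:,2]>37)&(X[:,2]<46)&(X[:,0]>575)]; print(len(b),cv2.minAreaRect(b[:,:2].astype(np.float32)))
E
```

```text
t3.8 p [ 596.1 -269.6  193.4] yawx -2.897 z [-0.001  0.    -1.   ] q [-0.44  0.47  1.56 -0.    1.11 -2.26] F [-0.5 -0.5 -0.5] M [ 0.055 -0.176  0.008] w 87.7 0.0
shift tool [ -4.7   1.4 143.9]
286 ((600.65185546875, -268.62078857421875), (33.22259521484375, 90.17605590820312), 2.638984203338623)
229 ((600.571044921875, -266.68170166015625), (36.21718215942383, 91.6915054321289), 3.0242340564727783)
```

Call:
{"op": "jog_arm", "data": {
  "commands": [
    [1, [-0.02, 0.01, 0.3], [0, 0, 0]],
    [1, [-0.02, 0, 0.3], [0, 0, 0]],
    [1, [0, 0, 0.3], [0, 0, 0]],
    [1, [0, 0, 0.25], [0, 0, 0]],
    [1, [0, 0, 0.15], [0, 0, 0]],
    [1, [0, 0, 0.13], [0, 0, 0]],
    [1, [0, 0, 0], [0, 0, 0]]
  ]
}}

```text
t: 4.5
ee_pos: [599.1, -267.4, 49.4]
orientation: [0.381, -3.116, -0.002]
ft_force: [-0.7, 0.5, -0.4]
width: 87.7
grasp_force: 0.0
```

```bash
python3 - <<'E'
from h import *
tool(600.2,-267,49.5)
im,P,d=cam("scene"); cv2.imwrite("pics/s1.png",cv2.resize(im[120:240,230:390],(800,600),interpolation=cv2.INTER_CUBIC))
E
```

```text
t4.5 p [ 599.1 -267.4   49.4] yawx -2.898 z [-0.002  0.001 -1.   ] q [-0.44  0.65  1.63 -0.    0.87 -2.25] F [-0.7  0.5 -0.4] M [-0.009 -0.1   -0.003] w 87.7 0.0
shift tool [-1.1  0.1 -0.1]
```

View pics/s1.png

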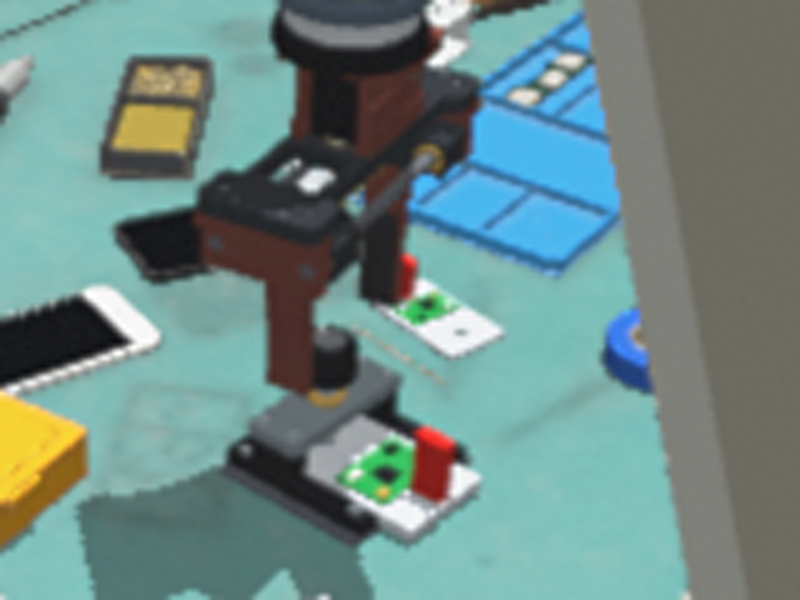

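The fingers straddle the knob (knob at crop (333,360)), level with its middle. I'll close them.

Call:
{"op": "jog_arm", "data": {
  "commands": [
    [0, [-0.01, 0, 0], [0, 0, 0]],
    [-0.2, [0, 0, 0], [0, 0, 0]],
    [-0.2, [0, 0, 0], [0, 0, 0]],
    [-1, [0, 0, 0], [0, 0, 0]],
    [-1, [0, 0, 0], [0, 0, 0]],
    [-1, [0, 0, 0], [0, 0, 0]],
    [-1, [0, 0, 0], [0, 0, 0]]
  ]
}}

```text
t: 5.25
ee_pos: [601.0, -267.6, 50.9]
orientation: [-0.383, 3.118, -0.0]
ft_force: [-0.1, -0.6, -1.2]
width: 35.0
grasp_force: 0.0
```

```bash
python3 -c "
from h import *
st()"
```

```text
t5.2 p [ 601.  -267.6   50.9] yawx -2.897 z [ 0. -0. -1.] q [-0.44  0.64  1.63  0.    0.87 -2.25] F [-0.1 -0.6 -1.2] M [ 0.009 -0.148  0.024] w 35.0 0.0
```

Call:
{"op": "jog_arm", "data": {
  "commands": [
    [-1, [0, 0, 0], [0, 0, 0]],
    [-1, [0, 0, 0], [0, 0, 0]],
    [-1, [0, 0, 0], [0, 0, 0]],
    [-1, [0, 0, 0], [0, 0, 0]]
  ]
}}

```text
t: 5.65
ee_pos: [601.0, -267.6, 50.8]
orientation: [0.383, -3.118, -0.0]
ft_force: [-0.6, 0.4, 0.5]
width: 3.4
grasp_force: 0.0
```

```bash
python3 -c "
from h import *
st();get_image('top');st()"
```

```text
t5.7 p [ 601.  -267.6   50.8] yawx -2.897 z [-0.  0. -1.] q [-0.44  0.64  1.63  0.    0.87 -2.25] F [-0.6  0.4  0.5] M [ 0.039 -0.126 -0.005] w 3.4 0.0
t5.7 p [ 601.  -267.6   50.8] yawx -2.897 z [ 0. -0. -1.] q [-0.44  0.64  1.63 -0.    0.87 -2.25] F [-0.1  0.1 -0.4] M [ 0.082 -0.118  0.001] w 1.4 0.0
```

```bash
python3 - <<'E'
from h import *
im,P,d=cam("scene"); it,Q,d2=cam("top")
cv2.imwrite("pics/s2.png",np.hstack([cv2.resize(im[130:240,240:350],(400,400),interpolation=cv2.INTER_CUBIC),cv2.resize(it[160:250,300:390],(400,400),interpolation=cv2.INTER_CUBIC)]))
for n,dd in(("s",d),("t",d2)):
    K=np.array(dd["intrinsics"]);o=np.array(dd["orientation"]);M=o if o.shape==(3,3) else R.from_rotvec(o).as_matrix()
    for p in([601,-267.6,50.8],[600.2,-267,66],[600.2,-267,78]):
        c=M.T@(np.array(p)-dd["eye"]);print(n,p,(K@c/c[2])[:2].round(1))
E
```

```text
s [601, -267.6, 50.8] [295.4 196. ]
s [600.2, -267, 66] [295.7 191.5]
s [600.2, -267, 78] [295.9 187.7]
t [601, -267.6, 50.8] [343.  198.1]
t [600.2, -267, 66] [343.4 197.4]
t [600.2, -267, 78] [343.9 196.7]
```

View pics/s2.png

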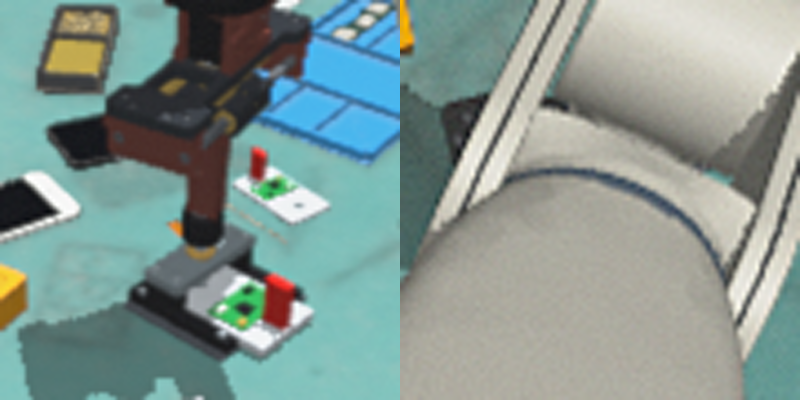

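```bash
python3 - <<'E'
from h import *
im,P,d=cam("scene")
for v in range(172,204,2): print(v,[P[v,u].round().astype(int).tolist() for u in (292,295,298)],im[v,295])
st()
E
```

```text
172 [[552, -195, 178], [550, -203, 176], [588, -258, 135]] [42 45 75]
174 [[553, -196, 173], [550, -204, 170], [587, -257, 130]] [42 46 75]
176 [[553, -197, 166], [550, -204, 165], [588, -259, 123]] [41 45 75]
178 [[552, -197, 161], [599, -260, 111], [589, -260, 116]] [44 47 77]
180 [[606, -257, 104], [598, -259, 106], [590, -262, 109]] [42 45 74]
182 [[606, -257, 98], [598, -260, 100], [589, -261, 104]] [43 46 75]
184 [[603, -254, 94], [598, -261, 93], [588, -260, 98]] [41 46 76]
186 [[604, -256, 86], [598, -261, 87], [589, -262, 91]] [42 46 76]
188 [[606, -258, 79], [597, -260, 81], [589, -262, 85]] [48 51 79]
190 [[604, -256, 74], [596, -260, 76], [589, -262, 79]] [48 46 46]
192 [[600, -253, 71], [592, -255, 74], [588, -262, 73]] [31 28 27]
194 [[601, -254, 64], [593, -256, 67], [588, -262, 66]] [29 28 27]
196 [[597, -250, 61], [592, -255, 61], [589, -264, 59]] [29 24 24]
198 [[606, -260, 45], [595, -260, 51], [597, -274, 43]] [96 95 92]
200 [[603, -257, 42], [597, -262, 43], [591, -267, 43]] [ 64 120 147]
202 [[595, -249, 43], [592, -257, 42], [586, -262, 41]] [110 109 102]
t5.8 p [ 601.  -267.6   50.9] yawx -2.897 z [-0.  0. -1.] q [-0.44  0.64  1.63  0.    0.87 -2.25] F [0.4 0.6 0.2] M [ 0.101 -0.134 -0.037] w 0.7 0.0
```

The depth puts the fingertips at about z=77, right on top of the knob, while the reported TCP is z=51. I'll raise the arm and measure the shut tips in free air to check the offset.

Call:
{"op": "jog_arm", "data": {
  "commands": [
    [-1, [0, 0, -0.2], [0, 0, 0]],
    [-1, [0, 0, -0.2], [0, 0, 0]],
    [-1, [0, 0, -0.2], [0, 0, 0]],
    [-1, [0, 0, 0], [0, 0, 0]],
    [-1, [0, 0, 0], [0, 0, 0]]
  ]
}}

```text
t: 6.35
ee_pos: [601.0, -267.6, 110.8]
orientation: [-0.383, 3.118, -0.0]
ft_force: [0.7, 0.3, -0.1]
width: 0.2
grasp_force: 0.0
```

```bash
python3 - <<'E'
from h import *
im,P,d=cam("scene")
st()
for v in range(150,204,2): print(v,[P[v,u].round().astype(int).tolist() for u in (292,295,298)],im[v,295])
cv2.imwrite("pics/s3.png",cv2.resize(im[100:240,220:380],(800,600),interpolation=cv2.INTER_CUBIC))
E
```

```text
t6.4 p [ 600.5 -267.3  110. ] yawx -2.897 z [-0.001  0.    -1.   ] q [-0.44  0.57  1.61  0.    0.97 -2.25] F [ 0.1  0.5 -0.5] M [ 0.066 -0.06  -0.015] w 0.1 0.0
150 [[555, -195, 234], [550, -200, 234], [590, -256, 197]] [43 45 77]
152 [[556, -197, 228], [549, -199, 230], [590, -256, 192]] [43 48 77]
154 [[555, -196, 223], [550, -201, 224], [593, -260, 183]] [58 60 81]
156 [[797, -466, 13], [598, -255, 177], [591, -259, 179]] [41 44 75]
158 [[792, -461, 9], [601, -259, 169], [591, -258, 174]] [43 46 76]
160 [[607, -255, 163], [600, -259, 164], [591, -259, 168]] [43 46 76]
162 [[610, -258, 155], [600, -258, 159], [592, -260, 161]] [43 47 76]
164 [[608, -257, 150], [601, -260, 152], [592, -261, 155]] [42 47 76]
166 [[607, -256, 145], [600, -260, 147], [589, -258, 152]] [42 46 76]
168 [[752, -419, 7], [599, -259, 142], [592, -262, 144]] [54 57 72]
170 [[750, -417, 1], [740, -420, 4], [737, -431, 1]] [159 164 124]
172 [[744, -410, -1], [735, -414, 2], [731, -424, -1]] [164 170 127]
174 [[733, -399, 2], [728, -407, 1], [723, -415, 0]] [164 169 128]
176 [[728, -394, -1], [721, -399, 0], [70
[... 209 characters left out ...]
 3]] [183 188 133]
184 [[695, -358, 2], [691, -366, 0], [682, -369, 3]] [176 181 126]
186 [[615, -268, 76], [605, -269, 80], [600, -275, 80]] [111 110 108]
188 [[606, -259, 78], [600, -263, 79], [594, -269, 79]] [101  98  95]
190 [[600, -252, 78], [594, -257, 78], [590, -264, 78]] [52 49 48]
192 [[600, -252, 71], [595, -258, 71], [588, -263, 72]] [30 28 28]
194 [[601, -254, 63], [592, -255, 68], [588, -263, 66]] [33 32 31]
196 [[599, -252, 60], [592, -255, 61], [588, -263, 60]] [29 26 26]
198 [[608, -262, 43], [596, -260, 51], [597, -274, 43]] [99 97 94]
200 [[602, -256, 43], [595, -260, 44], [589, -265, 45]] [ 66 122 150]
202 [[596, -250, 42], [592, -257, 41], [587, -263, 41]] [111 110 103]
```

View pics/s3.png

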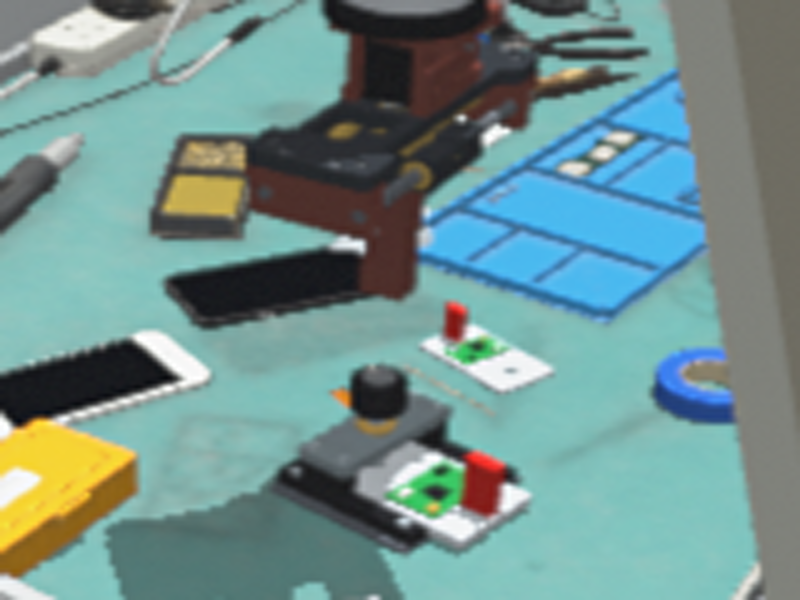

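In free air the shut tips are at about z=140 while the report says 110. The body underside is also about 30 mm high, so the whole gripper sits about 28 mm above the reported TCP. I'll open, descend to reported z≈24, and watch the contact force.

Call:
{"op": "jog_arm", "data": {
  "commands": [
    [1, [0, 0, 0], [0, 0, 0]],
    [1, [0, 0, 0], [0, 0, 0]],
    [1, [0, 0, 0], [0, 0, 0]],
    [1, [0, 0, 0], [0, 0, 0]],
    [1, [0, 0, 0], [0, 0, 0]],
    [1, [0, 0, 0], [0, 0, 0]],
    [1, [0, 0, 0], [0, 0, 0]],
    [1, [0, 0, 0], [0, 0, 0]]
  ]
}}

```text
t: 7.2
ee_pos: [601.0, -267.6, 110.9]
orientation: [-0.383, 3.118, -0.0]
ft_force: [0.1, -0.2, 0.2]
width: 61.2
grasp_force: 0.0
```

Call:
{"op": "jog_arm", "data": {
  "commands": [
    [1, [0, 0, 0.2], [0, 0, 0]],
    [1, [0, 0, 0.2], [0, 0, 0]],
    [1, [0, 0, 0.2], [0, 0, 0]],
    [1, [0, 0, 0], [0, 0, 0]],
    [1, [0, 0, 0], [0, 0, 0]]
  ]
}}

```text
t: 7.7
ee_pos: [600.9, -267.5, 50.9]
orientation: [0.383, -3.118, -0.001]
ft_force: [-0.6, 0.5, -0.7]
width: 87.6
grasp_force: 0.0
```

```bash
python3 - <<'E'
from h import *
st()
im,P,d=cam("scene"); np.save("s4.npy",P)
h=cv2.cvtColor(im,cv2.COLOR_BGR2HSV)
# finger points: reddish-brown, near knob, z 60..120
c=im.astype(int); m=(c[...,2]-c[...,1]>20)&(c[...,2]<110)&(P[...,2]>60)&(P[...,2]<125)&(abs(P[...,0]-600)<60)&(abs(P[...,1]+267)<70)
n,l,s,ce=cv2.connectedComponentsWithStats(m.astype(np.uint8))
for i in range(1,n):
    if s[i,4]>10:
        q=P[l==i]; print(s[i],q.min(0).round(),q.max(0).round(),np.median(q,0).round())
cv2.imwrite("pics/s4.png",cv2.resize(im[130:220,240:360],(800,600),interpolation=cv2.INTER_CUBIC))
E
```

```text
t7.7 p [ 600.9 -267.5   50.9] yawx -2.897 z [-0.001  0.    -1.   ] q [-0.44  0.64  1.63  0.    0.87 -2.25] F [-0.6  0.5 -0.7] M [ 0.079 -0.151  0.01 ] w 87.6 0.0
[284 183   8  15 104] [ 576. -224.   82.] [ 595. -212.  125.] [ 584. -217.  103.]
```

View pics/s4.png

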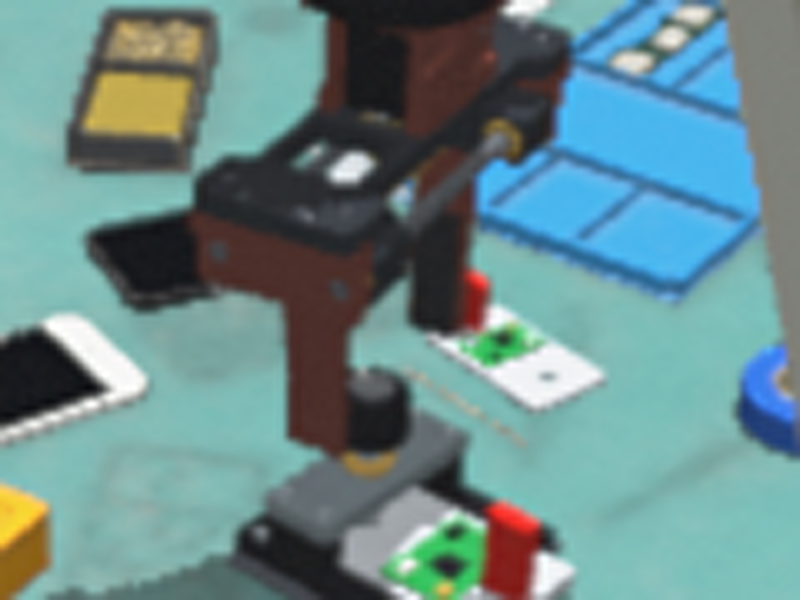

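The fingers straddle the knob with their tips at about z=80, and the lateral position is fine. I'll go down 28 mm and close.

Call:
{"op": "jog_arm", "data": {
  "commands": [
    [1, [0, 0, 0.1], [0, 0, 0]],
    [1, [0, 0, 0.1], [0, 0, 0]],
    [1, [0, 0, 0.08], [0, 0, 0]],
    [1, [0, 0, 0], [0, 0, 0]],
    [0, [0, 0, 0], [0, 0, 0]],
    [0, [0, 0, 0], [0, 0, 0]],
    [-1, [0, 0, 0], [0, 0, 0]],
    [-1, [0, 0, 0], [0, 0, 0]],
    [-1, [0, 0, 0], [0, 0, 0]],
    [-1, [0, 0, 0], [0, 0, 0]]
  ]
}}

```text
t: 8.75
ee_pos: [601.1, -267.6, 23.0]
orientation: [-0.383, 3.118, -0.0]
ft_force: [0.1, 0.6, 0.3]
width: 42.9
grasp_force: 0.0
```

Call:
{"op": "jog_arm", "data": {
  "commands": [
    [-1, [0, 0, 0], [0, 0, 0]],
    [-1, [0, 0, 0], [0, 0, 0]],
    [-1, [0, 0, 0], [0, 0, 0]]
  ]
}}

```text
t: 9.05
ee_pos: [601.1, -267.8, 23.0]
orientation: [-0.383, 3.118, -0.001]
ft_force: [-0.0, -0.8, 0.1]
width: 31.6
grasp_force: 30.0
```

```bash
python3 -c "
from h import *
st();get_image('top');st()"
```

```text
t9.1 p [ 601.1 -267.8   23. ] yawx -2.897 z [ 0. -0. -1.] q [-0.44  0.68  1.64 -0.    0.82 -2.25] F [-0.  -0.8  0.1] M [-0.12  -0.096 -0.022] w 31.6 30.0
t9.1 p [ 601.1 -267.8   23. ] yawx -2.897 z [ 0. -0. -1.] q [-0.44  0.68  1.64 -0.    0.82 -2.25] F [-0.1 -1.2 -0.2] M [-0.175 -0.137  0.011] w 31.4 30.0
```

Call:
{"op": "jog_arm", "data": {
  "commands": [
    [-1, [0, 0, -0.001], [0, 0, 0.1]],
    [-1, [0, 0, -0.001], [0, 0, 0.1]],
    [-1, [0, 0, -0.001], [0, 0, 0.1]],
    [-1, [0, 0, -0.001], [0, 0, 0.1]]
  ]
}}

```text
t: 9.5
ee_pos: [601.0, -267.1, 23.3]
orientation: [-0.115, -3.139, -0.001]
ft_force: [0.8, 1.9, 0.7]
width: 31.3
grasp_force: 30.0
```

```bash
python3 -c "
from h import *
st()"
```

```text
t9.5 p [ 601.  -267.1   23.3] yawx 3.069 z [-0.     0.001 -1.   ] q [-0.44  0.68  1.64  0.    0.82 -1.93] F [0.8 1.9 0.7] M [ 0.373 -0.208  0.159] w 31.3 30.0
```

Call:
{"op": "jog_arm", "data": {
  "commands": [
    [-1, [0, 0, -0.0014], [0, 0, 0.12]],
    [-1, [0, 0, -0.0014], [0, 0, 0.12]],
    [-1, [0, 0, -0.0014], [0, 0, 0.12]],
    [-1, [0, 0, -0.0014], [0, 0, 0.12]],
    [-1, [0, 0, -0.0014], [0, 0, 0.12]],
    [-1, [0, 0, -0.0014], [0, 0, 0.12]],
    [-1, [0, 0, -0.0014], [0, 0, 0.12]],
    [-1, [0, 0, -0.0014], [0, 0, 0.12]],
    [-1, [0, 0, -0.0014], [0, 0, 0.12]],
    [-1, [0, 0, -0.0014], [0, 0, 0.12]]
  ]
}}

```text
t: 10.5
ee_pos: [602.1, -265.5, 24.7]
orientation: [1.529, 2.744, 0.004]
ft_force: [5.1, 8.6, 0.0]
width: 31.6
grasp_force: 30.0
```

```bash
python3 -c "
from h import *
st()"
```

```text
t10.5 p [ 602.1 -265.5   24.7] yawx 2.125 z [ 0.001  0.002 -1.   ] q [-0.43  0.68  1.64  0.    0.82 -0.99] F [5.1 8.6 0. ] M [ 1.424 -1.071  0.125] w 31.6 30.0
```

Call:
{"op": "jog_arm", "data": {
  "commands": [
    [-1, [0, 0, -0.0014], [0, 0, 0.12]],
    [-1, [0, 0, -0.0014], [0, 0, 0.12]],
    [-1, [0, 0, -0.0014], [0, 0, 0.12]],
    [-1, [0, 0, -0.0014], [0, 0, 0.12]],
    [-1, [0, 0, -0.0014], [0, 0, 0.12]],
    [-1, [0, 0, -0.0014], [0, 0, 0.12]],
    [-1, [0, 0, -0.0014], [0, 0, 0.12]],
    [-1, [0, 0, -0.0014], [0, 0, 0.12]],
    [-1, [0, 0, -0.0014], [0, 0, 0.12]],
    [-1, [0, 0, -0.0014], [0, 0, 0.12]]
  ]
}}

```text
t: 11.5
ee_pos: [604.0, -265.6, 26.2]
orientation: [2.607, 1.751, 0.008]
ft_force: [10.8, 10.6, -7.3]
width: 31.6
grasp_force: 30.0
```

```bash
python3 -c "
from h import *
st()"
```

```text
t11.5 p [ 604.  -265.6   26.2] yawx 1.183 z [ 0.005  0.002 -1.   ] q [-0.43  0.68  1.63  0.    0.82 -0.05] F [10.8 10.6 -7.3] M [ 1.482 -2.027  0.152] w 31.6 30.0
```

Call:
{"op": "jog_arm", "data": {
  "commands": [
    [-1, [0.007, 0.004, 0], [0, 0, 0.06]],
    [-1, [0.007, 0.004, 0], [0, 0, 0.06]],
    [-1, [0.007, 0.004, 0], [0, 0, 0.06]],
    [-1, [0.007, 0.003, 0], [0, 0, 0.06]],
    [-1, [0, 0, -0.0007], [0, 0, 0.06]],
    [-1, [0, 0, -0.0007], [0, 0, 0.06]],
    [-1, [0, 0, -0.0007], [0, 0, 0.06]]
  ]
}}

```text
t: 12.2
ee_pos: [604.9, -265.7, 26.5]
orientation: [2.857, 1.302, 0.003]
ft_force: [3.6, 0.4, -1.0]
width: 31.6
grasp_force: 30.0
```

```bash
python3 -c "
from h import *
st()"
```

```text
t12.2 p [ 604.9 -265.7   26.5] yawx 0.855 z [ 0.002 -0.    -1.   ] q [-0.43  0.68  1.63  0.    0.83  0.28] F [ 3.6  0.4 -1. ] M [-0.026 -0.7    0.163] w 31.6 30.0
```

Call:
{"op": "jog_arm", "data": {
  "commands": [
    [-1, [0, 0, 0], [0, 0, 0.04]],
    [-1, [0, 0, -0.001], [0, 0, 0.04]],
    [-1, [0, 0, 0], [0, 0, 0.04]]
  ]
}}

```text
t: 12.5
ee_pos: [605.0, -265.8, 26.6]
orientation: [2.915, 1.167, 0.003]
ft_force: [3.2, 0.2, -1.5]
width: 31.1
grasp_force: 30.0
```

```bash
python3 -c "
from h import *
st()"
```

```text
t12.5 p [ 605.  -265.8   26.6] yawx 0.762 z [ 0.003 -0.001 -1.   ] q [-0.43  0.68  1.63  0.    0.83  0.38] F [ 3.2  0.2 -1.5] M [-0.105 -0.744  0.119] w 31.1 30.0
```

Call:
{"op": "jog_arm", "data": {
  "commands": [
    [-1, [0, 0, 0], [0, 0, 0.03]],
    [-1, [0, 0, -0.001], [0, 0, 0.03]],
    [-1, [0, 0, 0], [0, 0, 0.03]]
  ]
}}

```text
t: 12.8
ee_pos: [605.1, -265.9, 26.8]
orientation: [2.954, 1.063, 0.004]
ft_force: [5.7, -0.7, -2.1]
width: 31.5
grasp_force: 30.0
```

```bash
python3 -c "
from h import *
st()"
```

```text
t12.8 p [ 605.1 -265.9   26.8] yawx 0.691 z [ 0.003 -0.001 -1.   ] q [-0.43  0.68  1.63  0.    0.83  0.45] F [ 5.7 -0.7 -2.1] M [-0.14  -1.079  0.148] w 31.5 30.0
```

Call:
{"op": "jog_arm", "data": {
  "commands": [
    [-1, [0, 0, 0], [0, 0, 0.04]],
    [-1, [0, 0, -0.0013], [0, 0, 0.04]],
    [-1, [0, 0, 0], [0, 0, 0.04]]
  ]
}}

```text
t: 13.1
ee_pos: [605.2, -266.1, 26.9]
orientation: [3.001, 0.922, 0.004]
ft_force: [5.8, -2.0, -1.8]
width: 31.5
grasp_force: 30.0
```

```bash
python3 -c "
from h import *
st()"
```

```text
t13.1 p [ 605.2 -266.1   26.9] yawx 0.596 z [ 0.003 -0.001 -1.   ] q [-0.43  0.68  1.63  0.    0.83  0.54] F [ 5.8 -2.  -1.8] M [-0.218 -1.129  0.127] w 31.5 30.0
```

Call:
{"op": "jog_arm", "data": {
  "commands": [
    [-1, [0, 0, 0], [0, 0, 0.04]],
    [-1, [0, 0, -0.0013], [0, 0, 0.04]],
    [-1, [0, 0, 0], [0, 0, 0.04]]
  ]
}}

```text
t: 13.4
ee_pos: [605.3, -266.3, 27.1]
orientation: [3.041, 0.78, 0.005]
ft_force: [7.0, -2.3, -2.7]
width: 31.4
grasp_force: 30.0
```

```bash
python3 -c "
from h import *
st()"
```

```text
t13.4 p [ 605.3 -266.3   27.1] yawx 0.502 z [ 0.003 -0.001 -1.   ] q [-0.43  0.68  1.63  0.    0.83  0.64] F [ 7.  -2.3 -2.7] M [-0.343 -1.115  0.171] w 31.4 30.0
```

Call:
{"op": "jog_arm", "data": {
  "commands": [
    [-1, [0, 0, 0], [0, 0, 0.03]],
    [-1, [0, 0, 0], [0, 0, 0.03]],
    [-1, [0, 0, 0], [0, 0, 0.03]]
  ]
}}

```text
t: 13.7
ee_pos: [605.4, -266.4, 27.2]
orientation: [3.066, 0.672, 0.005]
ft_force: [7.3, -2.0, -2.2]
width: 31.2
grasp_force: 30.0
```

```bash
python3 -c "
from h import *
st()"
```

```text
t13.7 p [ 605.4 -266.4   27.2] yawx 0.432 z [ 0.004 -0.002 -1.   ] q [-0.43  0.68  1.63  0.    0.83  0.71] F [ 7.3 -2.  -2.2] M [-0.425 -1.111  0.137] w 31.2 30.0
```

Call:
{"op": "jog_arm", "data": {
  "commands": [
    [-1, [0, 0, 0], [0, 0, 0.04]],
    [-1, [0, 0, -0.0013], [0, 0, 0.04]],
    [-1, [0, 0, 0], [0, 0, 0.04]]
  ]
}}

```text
t: 14.0
ee_pos: [605.4, -266.6, 27.3]
orientation: [3.095, 0.527, 0.005]
ft_force: [6.8, -3.0, -4.3]
width: 31.6
grasp_force: 30.0
```

```bash
python3 -c "
from h import *
st()"
```

```text
t14.0 p [ 605.4 -266.6   27.3] yawx 0.337 z [ 0.004 -0.002 -1.   ] q [-0.43  0.68  1.63 -0.    0.83  0.8 ] F [ 6.8 -3.  -4.3] M [-0.57  -1.151  0.169] w 31.6 30.0
```

Call:
{"op": "jog_arm", "data": {
  "commands": [
    [-1, [0.005, 0, 0], [0, 0, 0.04]],
    [-1, [0.005, 0, 0], [0, 0, 0.04]],
    [-1, [0, 0, 0], [0, 0, 0.04]]
  ]
}}

```text
t: 14.3
ee_pos: [605.6, -266.7, 27.3]
orientation: [3.116, 0.381, 0.003]
ft_force: [3.8, -4.5, -0.7]
width: 31.4
grasp_force: 30.0
```

```bash
python3 -c "
from h import *
st()"
```

```text
t14.3 p [ 605.6 -266.7   27.3] yawx 0.243 z [ 0.002 -0.002 -1.   ] q [-0.43  0.68  1.63 -0.    0.83  0.9 ] F [ 3.8 -4.5 -0.7] M [-0.957 -0.589  0.137] w 31.4 30.0
```

Call:
{"op": "jog_arm", "data": {
  "commands": [
    [-1, [0, 0, 0], [0, 0, 0.04]],
    [-1, [0, 0, -0.0013], [0, 0, 0.04]],
    [-1, [0, 0, 0], [0, 0, 0.04]]
  ]
}}

```text
t: 14.6
ee_pos: [605.6, -266.9, 27.5]
orientation: [3.13, 0.234, 0.003]
ft_force: [3.4, -5.6, -1.9]
width: 31.9
grasp_force: 30.0
```

```bash
python3 -c "
from h import *
st()"
```

```text
t14.6 p [ 605.6 -266.9   27.5] yawx 0.149 z [ 0.002 -0.002 -1.   ] q [-0.43  0.68  1.63 -0.    0.83  0.99] F [ 3.4 -5.6 -1.9] M [-1.079 -0.617  0.316] w 31.9 30.0
```

Call:
{"op": "jog_arm", "data": {
  "commands": [
    [-1, [0, 0, 0], [0, 0, 0.02]],
    [-1, [0, 0, 0], [0, 0, 0]],
    [-1, [0, 0, 0], [0, 0, 0]]
  ]
}}

```text
t: 14.9
ee_pos: [605.6, -266.9, 27.5]
orientation: [3.132, 0.212, 0.004]
ft_force: [4.8, -5.6, -1.7]
width: 31.4
grasp_force: 30.0
```

```bash
python3 -c "
from h import *
st()"
```

```text
t14.9 p [ 605.6 -266.9   27.5] yawx 0.135 z [ 0.002 -0.003 -1.   ] q [-0.43  0.68  1.63 -0.    0.83  1.  ] F [ 4.8 -5.6 -1.7] M [-1.018 -0.602  0.271] w 31.4 30.0
```

Call:
{"op": "jog_arm", "data": {
  "commands": [
    [-1, [0, 0, 0], [0, 0, 0.03]],
    [-1, [0, 0, 0], [0, 0, 0]],
    [-1, [0, 0, 0], [0, 0, 0]]
  ]
}}

```text
t: 15.2
ee_pos: [605.6, -267.0, 27.5]
orientation: [3.134, 0.175, 0.004]
ft_force: [3.9, -5.7, -1.7]
width: 31.5
grasp_force: 30.0
```

```bash
python3 -c "
from h import *
st()"
```

```text
t15.2 p [ 605.6 -267.    27.5] yawx 0.112 z [ 0.002 -0.003 -1.   ] q [-0.43  0.68  1.63 -0.    0.83  1.03] F [ 3.9 -5.7 -1.7] M [-1.044 -0.533  0.423] w 31.5 30.0
```

The knob is firm at its stop (0.42 N m, after about 3.3 rad). I'll let go and lift clear.

Call:
{"op": "jog_arm", "data": {
  "commands": [
    [0.3, [0, 0, 0], [0, 0, 0]],
    [0.3, [0, 0, 0], [0, 0, 0]],
    [0.3, [0, 0, 0], [0, 0, 0]],
    [0.3, [0, 0, 0], [0, 0, 0]],
    [0.3, [0, 0, -0.2], [0, 0, 0]],
    [0.3, [0, 0, -0.3], [0, 0, 0]],
    [0.3, [0, 0, -0.1], [0, 0, 0]],
    [0.3, [0, 0, 0], [0, 0, 0]]
  ]
}}

```text
t: 16.0
ee_pos: [605.7, -265.8, 88.7]
orientation: [3.135, 0.174, 0.005]
ft_force: [0.7, -0.8, -0.3]
width: 57.0
grasp_force: 0.0
```

```bash
python3 - <<'E'
from h import *
tool(531.6,-270.8,85)
im,P,d=cam("scene")
X=P[150:255,250:350].reshape(-1,3)
c=im[150:255,250:350].reshape(-1,3).astype(int)
r=(c[:,2]>130)&(c[:,1]<70)&(c[:,0]<70)&(X[:,0]<560); q=X[r]; print("tab",len(q),np.nanmedian(q,0).round(1),np.nanmin(q,0).round(1),np.nanmax(q,0).round(1))
q=P[185:200,285:306].reshape(-1,3); q=q[(q[:,2]>66)&(q[:,2]<95)&(abs(q[:,0]-600)<20)]; print("knob top",np.percentile(q[:,2],[50,90,98]).round(1))
E
```

```text
t16.0 p [ 605.7 -265.8   88.7] yawx 0.111 z [ 0.003 -0.001 -1.   ] q [-0.43  0.6   1.61  0.    0.93  1.03] F [ 0.7 -0.8 -0.3] M [0.024 0.038 0.02 ] w 57.0 0.0
shift tool [-74.2  -3.2   3.4]
tab 78 [ 528.6 -266.7   36.3] [ 519.6 -272.9   14.1] [ 538.3 -264.2   52.9]
knob top [79.8 83.4 85.2]
```

Call:
{"op": "jog_arm", "data": {
  "commands": [
    [0.3, [-0.25, -0.01, 0], [0, 0, 0]],
    [0.3, [-0.25, -0.01, 0], [0, 0, 0]],
    [0.3, [-0.24, -0.01, 0], [0, 0, 0]],
    [0.3, [0, 0, 0.2], [0, 0, 0.08]],
    [0.3, [0, 0, 0.1], [0, 0, 0]],
    [0.3, [0, 0, 0], [0, 0, 0]]
  ]
}}

```text
t: 16.65
ee_pos: [529.1, -269.7, 54.5]
orientation: [-3.138, -0.078, 0.006]
ft_force: [0.5, -0.4, -0.4]
width: 57.3
grasp_force: 0.0
```

```bash
python3 - <<'E'
from h import *
tool(531.6,-270.8,-4)
im,P,d=cam("scene"); cv2.imwrite("pics/s5.png",cv2.resize(im[140:260,230:390],(800,600),interpolation=cv2.INTER_CUBIC))
E
```

```text
t16.6 p [ 529.1 -269.7   54.5] yawx 0.049 z [-0.004  0.002 -1.   ] q [-0.49  0.57  1.78  0.    0.8   1.03] F [ 0.5 -0.4 -0.4] M [ 0.051  0.004 -0.007] w 57.3 0.0
shift tool [ 2.6  1.4 58.5]
```

View pics/s5.png

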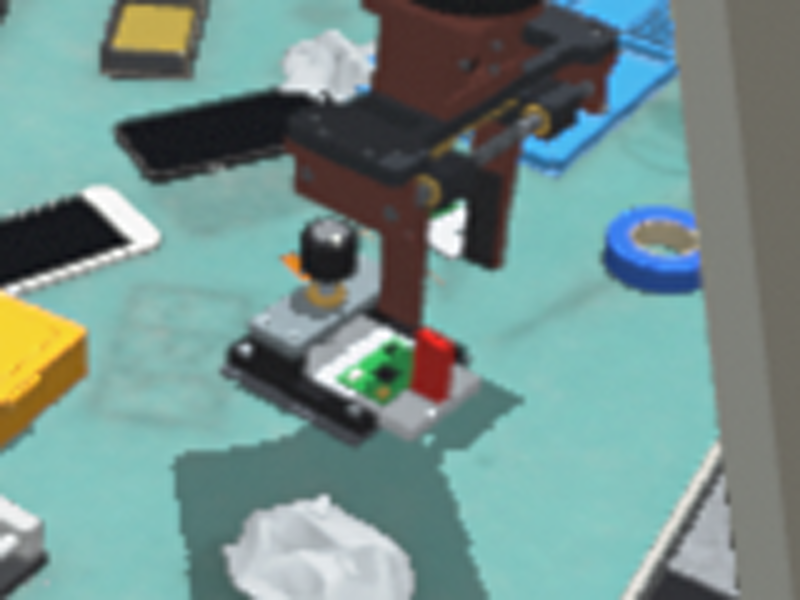

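The fingers straddle the tab (tab at crop (432,365)), hovering above it. I'll descend and close.

Call:
{"op": "jog_arm", "data": {
  "commands": [
    [0.3, [0.01, 0.01, 0.15], [0, 0, 0]],
    [0.3, [0, 0, 0.15], [0, 0, 0]],
    [0.3, [0, 0, 0.15], [0, 0, 0]],
    [0.3, [0, 0, 0.08], [0, 0, 0]],
    [0.3, [0, 0, 0.04], [0, 0, 0]],
    [0.3, [0, 0, 0], [0, 0, 0]]
  ]
}}

```text
t: 17.3
ee_pos: [531.3, -271.3, -0.8]
orientation: [-3.14, -0.075, 0.002]
ft_force: [0.4, 0.0, -0.6]
width: 56.9
grasp_force: 0.0
```

```bash
python3 - <<'E'
from h import *
tool(531.6,-270.8,-4)
im,P,d=cam("scene")
c=im.astype(int); m=(c[...,2]-c[...,1]>20)&(c[...,2]<110)&(P[...,2]>15)&(P[...,2]<75)&(abs(P[...,0]-530)<50)&(abs(P[...,1]+270)<60)
q=P[m]; print(len(q),q.min(0).round(),q.max(0).round())
E
```

```text
t17.3 p [ 531.3 -271.3   -0.8] yawx 0.048 z [-0.001  0.001 -1.   ] q [-0.49  0.66  1.78 -0.    0.7   1.03] F [ 0.4  0.  -0.6] M [ 0.046  0.074 -0.002] w 56.9 0.0
shift tool [ 0.3 -0.5  3.2]
113 [ 515. -310.   15.] [ 545. -230.   74.]
```

Call:
{"op": "jog_arm", "data": {
  "commands": [
    [0, [0, -0.005, 0.04], [0, 0, 0]],
    [-0.3, [0, 0, 0], [0, 0, 0]],
    [-0.6, [0, 0, 0], [0, 0, 0]],
    [-0.65, [0, 0, 0], [0, 0, 0]],
    [-0.7, [0, 0, 0], [0, 0, 0]],
    [-0.7, [0, 0, 0], [0, 0, 0]],
    [-0.7, [0, 0, 0], [0, 0, 0]]
  ]
}}

```text
t: 18.05
ee_pos: [531.7, -271.0, -3.9]
orientation: [3.141, 0.075, 0.0]
ft_force: [0.2, 0.4, -0.1]
width: 13.2
grasp_force: 0.0
```

```bash
python3 -c "
from h import *
st()"
```

```text
t18.1 p [ 531.7 -271.    -3.9] yawx 0.048 z [ 0. -0. -1.] q [-0.49  0.66  1.79  0.    0.69  1.03] F [ 0.2  0.4 -0.1] M [-0.023  0.001  0.052] w 13.2 0.0
```

Call:
{"op": "jog_arm", "data": {
  "commands": [
    [-0.74, [0, 0, 0], [0, 0, 0]],
    [-0.76, [0, 0, 0], [0, 0, 0]],
    [-0.78, [0, 0, 0], [0, 0, 0]]
  ]
}}

```text
t: 18.35
ee_pos: [531.7, -270.9, -4.0]
orientation: [-3.141, -0.075, 0.0]
ft_force: [1.0, 0.8, 0.4]
width: 10.0
grasp_force: 11.7
```

```bash
python3 -c "
from h import *
st()"
```

```text
t18.4 p [ 531.7 -270.9   -4. ] yawx 0.048 z [-0.  0. -1.] q [-0.49  0.66  1.79  0.    0.69  1.03] F [1.  0.8 0.4] M [ 0.075 -0.031  0.031] w 10.0 11.7
```

Call:
{"op": "jog_arm", "data": {
  "commands": [
    [-1, [0, 0, 0], [0, 0, 0]],
    [-1, [0, 0, 0], [0, 0, 0]],
    [-1, [0, 0, 0], [0, 0, 0]]
  ]
}}

```text
t: 18.65
ee_pos: [531.7, -271.0, -4.0]
orientation: [-3.141, -0.075, 0.0]
ft_force: [1.3, 0.6, 0.7]
width: 10.2
grasp_force: 30.0
```

```bash
python3 -c "
from h import *
st()"
```

```text
t18.6 p [ 531.7 -271.    -4. ] yawx 0.048 z [-0.  0. -1.] q [-0.49  0.66  1.79  0.    0.69  1.03] F [1.3 0.6 0.7] M [0.162 0.042 0.08 ] w 10.2 30.0
```

Call:
{"op": "jog_arm", "data": {
  "commands": [
    [-1, [-0.03, 0, 0], [0, 0, 0]],
    [-1, [-0.03, 0, 0], [0, 0, 0]],
    [-1, [-0.03, 0, 0], [0, 0, 0]]
  ]
}}

```text
t: 18.95
ee_pos: [522.5, -271.5, -4.0]
orientation: [3.141, 0.075, 0.0]
ft_force: [1.0, -0.5, -1.1]
width: 9.6
grasp_force: 30.0
```

```bash
python3 -c "
from h import *
st()"
```

```text
t18.9 p [ 522.5 -271.5   -4. ] yawx 0.048 z [ 0. -0. -1.] q [-0.5   0.65  1.8   0.    0.68  1.02] F [ 1.  -0.5 -1.1] M [ 0.041 -0.112 -0.018] w 9.6 30.0
```

It slides freely. I'll continue in stages.

Call:
{"op": "jog_arm", "data": {
  "commands": [
    [-1, [-0.05, 0, 0], [0, 0, 0]],
    [-1, [-0.05, 0, 0], [0, 0, 0]],
    [-1, [-0.05, 0, 0], [0, 0, 0]],
    [-1, [-0.05, 0, 0], [0, 0, 0]],
    [-1, [-0.05, 0, 0], [0, 0, 0]]
  ]
}}

```text
t: 19.45
ee_pos: [497.2, -272.6, -4.0]
orientation: [-3.141, -0.075, 0.0]
ft_force: [0.3, -0.0, -1.8]
width: 9.7
grasp_force: 30.0
```

```bash
python3 -c "
from h import *
st()"
```

```text
t19.4 p [ 497.2 -272.6   -4. ] yawx 0.048 z [-0.  0. -1.] q [-0.52  0.63  1.85 -0.    0.65  1.  ] F [ 0.3 -0.  -1.8] M [ 0.013 -0.114  0.04 ] w 9.7 30.0
```

Call:
{"op": "jog_arm", "data": {
  "commands": [
    [-1, [-0.05, 0, 0], [0, 0, 0]],
    [-1, [-0.05, 0, 0], [0, 0, 0]],
    [-1, [-0.05, 0, 0], [0, 0, 0]],
    [-1, [-0.05, 0, 0], [0, 0, 0]],
    [-1, [-0.05, 0, 0], [0, 0, 0]]
  ]
}}

```text
t: 19.95
ee_pos: [472.3, -273.8, -4.0]
orientation: [-3.141, -0.075, 0.0]
ft_force: [1.1, -0.1, -2.2]
width: 10.2
grasp_force: 30.0
```

```bash
python3 -c "
from h import *
st()"
```

```text
t19.9 p [ 472.3 -273.8   -4. ] yawx 0.048 z [-0.  0. -1.] q [-0.55  0.61  1.9  -0.    0.63  0.98] F [ 1.1 -0.1 -2.2] M [ 0.065 -0.169 -0.038] w 10.2 30.0
```

Call:
{"op": "jog_arm", "data": {
  "commands": [
    [-1, [-0.05, 0, 0], [0, 0, 0]],
    [-1, [-0.05, 0, 0], [0, 0, 0]],
    [-1, [-0.05, 0, 0], [0, 0, 0]],
    [-1, [-0.05, 0, 0], [0, 0, 0]],
    [-1, [-0.05, 0, 0], [0, 0, 0]],
    [-1, [-0.05, 0, 0], [0, 0, 0]],
    [-1, [-0.05, 0, 0], [0, 0, 0]],
    [-1, [-0.05, 0, 0], [0, 0, 0]],
    [-1, [0, 0, 0], [0, 0, 0]]
  ]
}}

```text
t: 20.85
ee_pos: [431.8, -275.5, -4.2]
orientation: [-3.14, -0.075, 0.002]
ft_force: [0.1, 0.2, -3.7]
width: 9.7
grasp_force: 30.0
```

```bash
python3 - <<'E'
from h import *
st()
im,P,d=cam("scene"); cv2.imwrite("pics/s6.png",cv2.resize(im[150:300,240:440],(800,600),interpolation=cv2.INTER_CUBIC))
X=P.reshape(-1,3); c=im.reshape(-1,3).astype(int)
w=(c.min(1)>140)&(X[:,0]>380)&(X[:,0]<525)&(X[:,1]<-225)&(X[:,1]>-330)&(X[:,2]>6)
q=X[w]; print(len(q),q.min(0).round(1),q.max(0).round(1))
A=np.c_[q[:,:2]-q[:,:2].mean(0),np.ones(len(q))]; print("plane slope x,y, mean z",np.linalg.lstsq(A,q[:,2],rcond=None)[0].round(3),q[:,:2].mean(0))
E
```

```text
t20.9 p [ 431.8 -275.5   -4.2] yawx 0.048 z [-0.001  0.001 -1.   ] q [-0.59  0.58  1.98 -0.    0.58  0.93] F [ 0.1  0.2 -3.7] M [0.034 0.077 0.029] w 9.7 30.0
621 [ 393.  -304.6    6.5] [ 524.1 -228.1  367.5]
plane slope x,y, mean z [ -2.332   2.705 138.311] [ 451.54040473 -255.66840637]
```

View pics/s6.png

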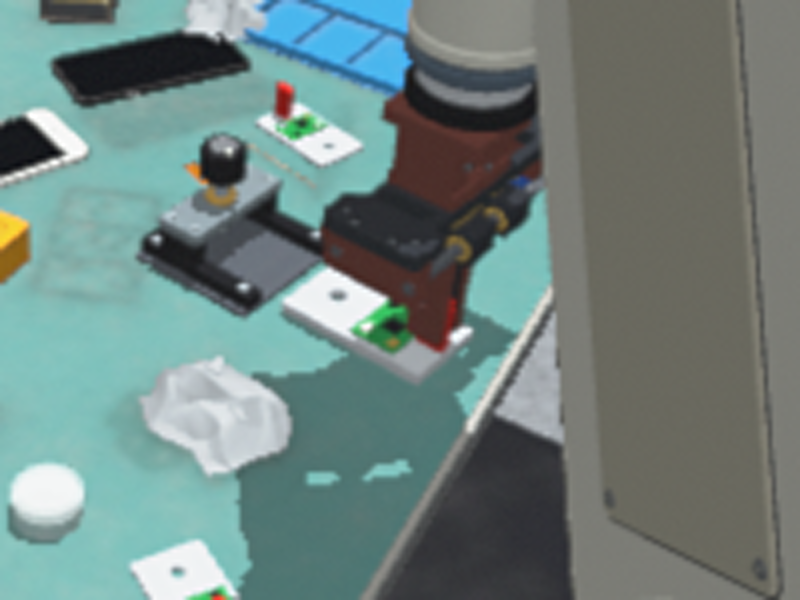

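The carrier is out (hole at crop (338,296), jig empty) and fully carried by the gripper, with Fz about -3.7 N. I'll pull 8 mm more and lower it gently.

Call:
{"op": "jog_arm", "data": {
  "commands": [
    [-1, [-0.04, 0, 0], [0, 0, 0]],
    [-1, [-0.04, 0, 0], [0, 0, 0]],
    [-1, [0, 0, 0.02], [0, 0, 0]],
    [-1, [0, 0, 0.02], [0, 0, 0]],
    [-1, [0, 0, 0.01], [0, 0, 0]],
    [-1, [0, 0, 0], [0, 0, 0]]
  ]
}}

```text
t: 21.5
ee_pos: [424.8, -276.1, -9.2]
orientation: [-3.141, -0.075, 0.0]
ft_force: [0.4, 0.2, -2.4]
width: 9.8
grasp_force: 30.0
```

```bash
python3 -c "
from h import *
st()"
```

```text
t21.5 p [ 424.8 -276.1   -9.2] yawx 0.048 z [-0.  0. -1.] q [-0.6   0.59  1.99 -0.    0.56  0.92] F [ 0.4  0.2 -2.4] M [ 0.045  0.142 -0.036] w 9.8 30.0
```

Call:
{"op": "jog_arm", "data": {
  "commands": [
    [-1, [0, 0, 0.005], [0, 0, 0]],
    [-1, [0, 0, 0.005], [0, 0, 0]],
    [-1, [0, 0, 0], [0, 0, 0]]
  ]
}}

```text
t: 21.8
ee_pos: [424.9, -276.2, -10.0]
orientation: [3.141, 0.075, 0.0]
ft_force: [-0.7, -0.0, -3.0]
width: 9.7
grasp_force: 30.0
```

```bash
python3 -c "
from h import *
st()"
```

```text
t21.8 p [ 424.9 -276.2  -10. ] yawx 0.048 z [ 0. -0. -1.] q [-0.6   0.59  1.99  0.    0.56  0.92] F [-0.7 -0.  -3. ] M [0.023 0.055 0.015] w 9.7 30.0
```

Call:
{"op": "jog_arm", "data": {
  "commands": [
    [-1, [0, 0, 0.006], [0, 0, 0]],
    [-1, [0, 0, 0.004], [0, 0, 0]],
    [-1, [0, 0, 0], [0, 0, 0]]
  ]
}}

```text
t: 22.1
ee_pos: [424.9, -276.2, -10.0]
orientation: [3.141, 0.075, 0.001]
ft_force: [-2.6, 2.5, 10.2]
width: 10.1
grasp_force: 30.0
```

```bash
python3 -c "
from h import *
st()"
```

```text
t22.1 p [ 424.9 -276.2  -10. ] yawx 0.048 z [ 0. -0. -1.] q [-0.6   0.59  1.99  0.    0.56  0.92] F [-2.6  2.5 10.2] M [0.361 0.482 0.005] w 10.1 30.0
```

It is on the mat. I'll release and raise.

Call:
{"op": "jog_arm", "data": {
  "commands": [
    [-0.7, [0, 0, 0], [0, 0, 0]],
    [-0.4, [0, 0, 0], [0, 0, 0]],
    [-0.2, [0, 0, 0], [0, 0, 0]],
    [-0.2, [0, 0, 0], [0, 0, 0]],
    [-0.2, [0, 0, -0.2], [0, 0, 0]],
    [-0.2, [0, 0, -0.3], [0, 0, 0]],
    [-0.2, [0, 0, -0.3], [0, 0, 0]],
    [-0.2, [0, 0, -0.3], [0, 0, 0]],
    [-0.2, [0, 0, 0], [0, 0, 0]]
  ]
}}

```text
t: 23.0
ee_pos: [427.1, -277.7, 102.4]
orientation: [3.137, 0.075, 0.009]
ft_force: [0.6, -0.6, -0.3]
width: 35.2
grasp_force: 0.0
```

```bash
python3 - <<'E'
from h import *
st()
im,P,d=cam("scene"); cv2.imwrite("pics/s7.png",cv2.resize(im[150:300,240:440],(800,600),interpolation=cv2.INTER_CUBIC))
X=P.reshape(-1,3); c=im.reshape(-1,3).astype(int)
w=(c.min(1)>140)&(X[:,0]>380)&(X[:,0]<530)&(X[:,1]<-225)&(X[:,1]>-330)&(X[:,2]>4)&(X[:,2]<16)
q=X[w]; print(len(q),q.min(0).round(1),q.max(0).round(1))
A=np.c_[q[:,:2]-q[:,:2].mean(0),np.ones(len(q))]; print("plane",np.linalg.lstsq(A,q[:,2],rcond=None)[0].round(3))
q=P[180:200,285:306].reshape(-1,3); q=q[(q[:,2]>66)&(q[:,2]<95)&(abs(q[:,0]-600)<20)]; print("knob top",np.percentile(q[:,2],[50,90,98]).round(1))
E
```

```text
t23.0 p [ 427.1 -277.7  102.4] yawx 0.048 z [ 0.006 -0.004 -1.   ] q [-0.6   0.39  1.95  0.    0.79  0.92] F [ 0.6 -0.6 -0.3] M [ 0.054 -0.064  0.022] w 35.2 0.0
405 [ 410.4 -307.9    4. ] [ 521.1 -239.5   11.6]
plane [-0.000e+00  2.000e-03  7.328e+00]
knob top [80.2 83.7 84.8]
```

View pics/s7.png

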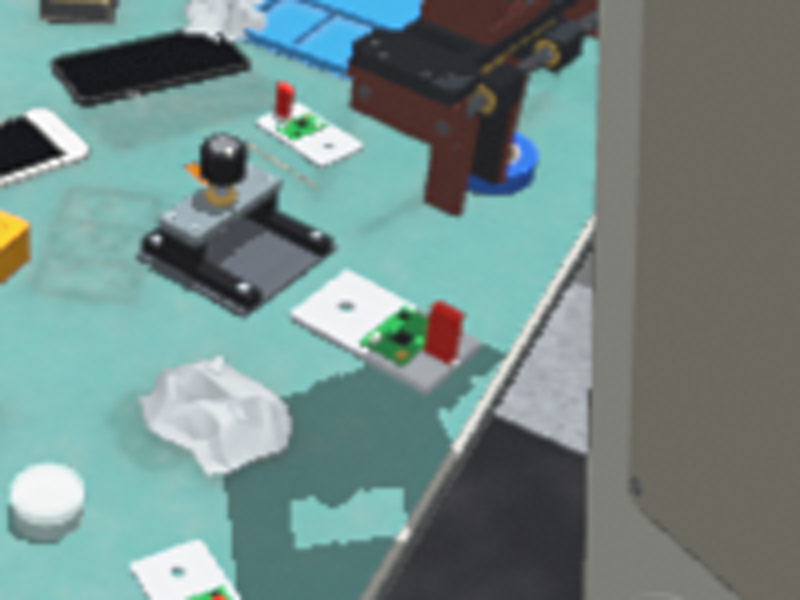

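The carrier lies flat on the mat: its top is at about 7.5 mm with no slope, and it is clear of the jig. The knob is still up.

```bash
python3 -c "
from workcell import *
print(close_job())"
```

```text
the job is handed in; nothing more can be done
None
```

The job is handed in: I turned the knob clockwise to a firm stop (about 0.42 N m) and left it backed off, then drew the carrier out and laid it flat on the mat clear of the jig, at about 23 s of 64; no verdict was returned.

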